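Match the second window lamp on the two-lamp dimmer

ROBOT

A 7-joint arm with a two-finger parallel gripper is mounted at the origin on the work surface. World frame = base frame: x ahead of the robot, y to its left, z up, the work surface at z = 0. Lengths are in m, angles in rad, forces in N, time in s.
With the tool pointing down it reaches from about 0.4 to 0.85 m from the base axis. Payload 4.5 kg.
Tool frame: the origin (TCP) lies at the very end of the fingers, on their centre line; the grasp point (between the pads) lies 19 mm behind it; z points along the fingers, y is the line along which they close (so a half turn about z gives the same grasp; the last joint's range is limited). The gripper opens to 88 mm and grips with 3 to 60 N. Pads are 18 mm wide; open, the fingers measure 123 mm over their backs; the gripper's body (75 mm by 187 mm) begins 45 mm behind the grasp point.
Start: joints at [-1.299, 0.689, -0.195, 1.565, 0.157, 0.902, -0.215], TCP at [0.147, 0.607, 0.239] pointing down, gripper open.
Joint ranges: [-3.01, 3.01], [-0.46, 2.08], [-1.47, 1.51], [0.13, 2.56], [-1, 4.14], [0.04, 2.09], [-2.66, 2.66]. Speed limits (rad/s): [2.57, 2.57, 3.14, 3.14, 3.14, 3.14, 3.14].

INTERFACE

Orientations are given as a unit quaternion [x, y, z, w].
In Python, from plant import r gives the robot as it stands. The module is installed in compiled form; this text tells all that it offers.
- The arm moves only by the shell command python3 -m pendant 'ROWS' [FORCE]. ROWS is JSON, one flat list of numbers, 7 for each row, row after row: the opening, from 0 (shut) to 1 (fully open), then the shift along the tool's x, y, z scaled (see below), then the turn, a rotation vector about the tool's x, y, z scaled (see below). A call has 1 to 12 rows; each row is the pose to reach, as a shift and turn from the pose commanded when the call began, along the tool's axes at that moment; what a row does not reach only later rows make up. The controller multiplies each number of a shift by 0.15 m and each number of a turn by pi/2 rad. A row lasts 1/10 s, in which the tool goes at most 50 mm and 8.59 degrees, less where a joint would pass 70% of its speed; a pose out of reach is approached as far as the arm can. A call with a number of a shift or a turn outside -1 to 1 is refused whole. A call with a gripper value outside its range is refused whole. The fingers move at their own pace and stop on an object; FORCE is the grip in N (left out, the last holds). Time passes only in rows, so rows that repeat a pose let the fingers close. It gives the time, the measured TCP pose, the force, the opening and the grip force at its end, in the units of the state.
- r.get_state(): the state, without advancing time (a new reading comes with each control period).
- r.snapshot(name): name is "side" or "top" or "wrist"; returns a dict with "img" (384x512x3 uint8, red, green, blue), "mtx" (3x3 intrinsics, pixels), "k1" (the pictures are not rectified: a ray, as slopes to the right and down, at radius r is drawn at 1 + k1 r^2 times it, then the intrinsics apply), "cam_to_world" (4x4, takes a point from camera to world coordinates). Camera axes: x right, y up, looking along -z (the intrinsics and any distortion apply to the point x, -y, -z); pixel columns grow to the right and rows downward; lengths in m; the calibration is good to about 2 mm. A picture is of the moment at which its call begins. There is no depth.
- r.finish_job(): hands the job in; it is judged then, once.
The state is a dict: "clock": time; "q": joint angles; "qd": joint speeds; "joint_torque": joint torques, N m; "tool_pos": TCP position; "eef_rot": TCP orientation; "contact_force": force on the tool from outside, world axes, zero at the start; "moment": the same for the moment, N m; "opening": opening from 0.0 (shut) to 1.0 (fully open); "finger_force": force on a finger pad.
Only numpy, scipy, OpenCV 4.12 (cv2) and the standard library are available. Lean on these libraries where they do the work, as an engineer would, in place of code of your own. Each camera call takes 0.05 s, during which the arm holds its last target. There are 200 camera calls.

TASK

The brass lamp in the bay window is brighter than the black one. On the two-lamp dimmer on the drinks trolley, slide the brass grip down along its track until it stands level with the black grip, so that both lamps are equally dim. Leave the black grip where it is, do not disturb the flask, the jigger cup or the two highball glasses, and let go of the dimmer at the end.

Things in the scene. Friction and masses are not known exactly. Their poses are not given: they have to be found in the camera images.
- dimmer: Fixed two-lamp slide dimmer: bamboo box 150 mm (its x) by 160 mm (its y), cream face plate 34 mm above the trolley top. Origin: centre of its underside. Two parallel tracks run along its x, at y = -40 mm (brass grip) and y = +40 mm (black grip). +x is the bright end, away from the robot give or take 30 degrees of yaw; -x is the dim end. Ticks every 10 mm beside each slot, longer towards bright.
- brass_grip (a point): Centre of the brass grip, the one to slide: a block 14 mm along the track, 26 mm across it, 20 mm high, with a dark line across its top. Underside 3 mm above the face plate; top 57 mm, this point 47 mm above the trolley top. Axes as the dimmer's: x along the track towards bright. It slides stiffly (about 2 N), stays where it is left, has no detents.
- black_grip (a point): Centre of the black grip, the reference: same shape, size and height as the brass grip, with a white line across its top. Axes as the dimmer's. It must stay where it is. It always starts 18 mm or more nearer the dim end than the brass grip.
- brass_slider (a joint): Travel of the brass grip along its track in m: 0 at the dim end (grip centre at dimmer x = -40 mm), 0.080 at the bright end (x = +40 mm).
- black_slider (a joint): The same for the black grip. Both grips are level when the two values are equal.
- flask: Bystander: loose steel flask with a dark twist cap, 72 mm in diameter, 164 mm high. Origin: centre of its underside; z up its axis.
- jigger: Bystander: loose small grey ceramic jigger cup, 50 mm across the rim, 58 mm high. Origin: centre of its underside; z up.
- highball_a: Bystander: loose tall clear highball glass, 66 mm across the rim, 150 mm high. Origin: centre of its underside; z up.
- highball_b: Bystander: the other highball glass, same size and origin. Flask, cup and glasses stand to the left and right of the dimmer, 27 cm or more from the trolley's middle line; which stands where varies. A fixed spring clip with a flat steel bottle opener, under 30 mm high, lies beyond the dimmer near the trolley's far edge.
Mind the look-alikes: they are no part of the job. Of the things that look like the dimmer, the largest one is meant.

How it is judged:
By the outcome, as a careful person would: the job done as asked, in the order asked, and still so for the second after the job is handed in, with the robot touching nothing.
It also fails if it takes over 32 s, if anything falls off the work surface, if the arm or the gripper's body presses on something with over 40 N, if the wrist force passes 120 N, or if a joint passes its speed limit or range.

## Working session

There is one attempt and no reset: what is moved stays moved. The work goes in short steps, Python scripts to look and compute and a shell command to move; the robot and the scene stay as the last step left them, time stands still between calls to the robot, and variables do not carry over. Pictures are saved under pics/ and viewed, at most 10 in all, crops included, and the job is handed in when it is done.

```bash
mkdir -p pics; cat > h.py <<'E'
import numpy as np, cv2
from plant import r
def snap(n,f):
    s=r.snapshot(n); cv2.imwrite(f'pics/{f}.png',s['img'][:,:,::-1]); np.savez(f'pics/{f}.npz',**s); return s
def ray(s,u,v):
    k=float(s['k1']); p=cv2.undistortPoints(np.array([[[u,v]]],float),np.array(s['mtx'],float),np.array([k,0,0,0,0.]))[0,0]
    T=np.array(s['cam_to_world']); return T[:3,3],T[:3,:3]@np.array([p[0],-p[1],-1])
def onz(s,u,v,z):
    o,d=ray(s,u,v); return o+d*(z-o[2])/d[2]
E
python3 - <<'E'
from h import *
a=snap('top','top0');b=snap('side','side0')
print(r.get_state()); print(a['cam_to_world'],b['cam_to_world'],a['k1'])
E
```

```text
{'clock': 0.1, 'q': array([-1.29922399,  0.68987412, -0.19452917,  1.56621186,  0.15730241,
        0.9025018 , -0.21510908]), 'qd': array([ 0.00064818, -0.00157219,  0.00167481, -0.00258618, -0.00041391,
       -0.00277932, -0.00122406]), 'joint_torque': array([-2.33376413e-03, -5.28507221e+01, -1.27089500e+00, -1.53841031e+01,
       -5.24212781e-02,  1.99720605e-03,  3.91598212e-05]), 'tool_pos': array([0.14711906, 0.60686963, 0.2380142 ]), 'eef_rot': array([ 1.18570397e-01,  9.92945325e-01, -8.01012167e-04, -3.76654408e-05]), 'contact_force': array([0.66422619, 0.17217834, 0.91251895]), 'moment': array([ 0.01524878,  0.01437549, -0.02040139]), 'finger_force': 0.0, 'opening': 1.0003549109231553}
[[-0.01161794  0.99179741 -0.12729069  0.38591412]
 [-0.99989076 -0.01268616 -0.00758449 -0.00339074]
 [-0.00913711  0.12718867  0.99183646  1.0680785 ]
 [ 0.          0.          0.          1.        ]] [[ 0.93666291  0.21997803 -0.27252937  0.21524193]
 [-0.35014327  0.60569533 -0.71451582 -0.74439902]
 [ 0.00789198  0.76468479  0.64435618  0.72996568]
 [ 0.          0.          0.          1.        ]] 0.0064420832214549225
```

View pics/top0.png

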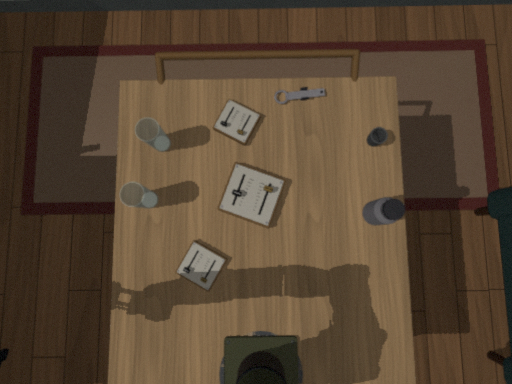

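View pics/side0.png

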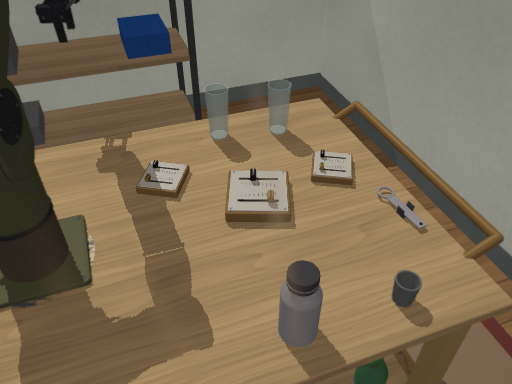

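The top view shows three dimmers, at (237,122), (252,194) and (202,265). The one at (252,194) is clearly the largest, at about 55 px against 37 px, so it is the one meant. In top0 its brass grip is near (269,188) and its black grip near (237,193). The side view agrees, with the dimmer at (258,195). The glasses are on the left, the flask and cup on the right. I'll confirm in an enlarged crop.

```bash
python3 - <<'E'
from h import *
im=cv2.imread('pics/top0.png')[155:235,205:300]
cv2.imwrite('pics/crop0.png',cv2.resize(im,None,fx=7,fy=7,interpolation=cv2.INTER_CUBIC))
E
```

```text
(no output)
```

View pics/crop0.png

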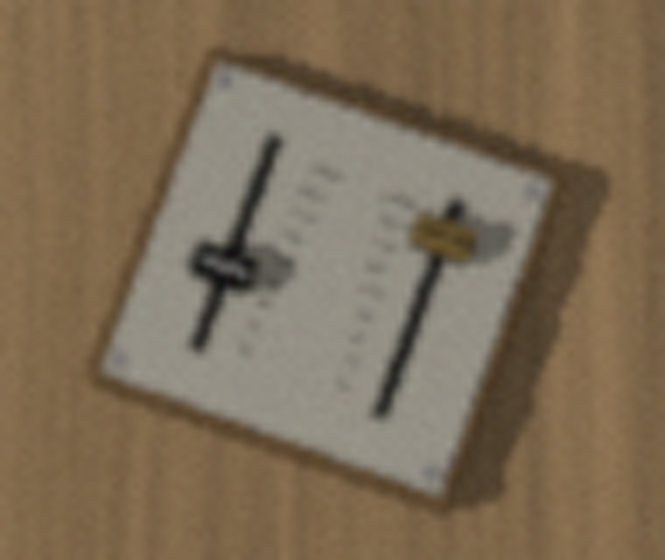

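The crop confirms the largest dimmer. Plate corners are at crop (220,60), (553,180), (445,497) and (100,378), the brass grip is at (443,238) and the black grip at (224,267).

```bash
python3 - <<'E'
from h import *
s=dict(np.load('pics/top0.npz'))
P=lambda c,z:onz(s,(c[0]+.5)/7+205-.5,(c[1]+.5)/7+155-.5,z)
C=[P(c,.034) for c in [(220,60),(553,180),(445,497),(100,378)]]
ctr=np.mean(C,0)
xa=(C[0]-C[3]+C[1]-C[2]);yaw=np.arctan2(xa[1],xa[0]);ya=C[0]-C[1]+C[3]-C[2];yaw2=np.arctan2(-ya[0],ya[1])
print(ctr,np.degrees([yaw,yaw2]),np.linalg.norm(xa)/2,np.linalg.norm(ya)/2)
R=np.array([[np.cos(yaw),np.sin(yaw)],[-np.sin(yaw),np.cos(yaw)]])
for n,c in dict(br=(443,236),bl=(224,267)).items():
    p=P(c,.057);print(n,p,R@(p-ctr)[:2])
for n,c in dict(bra=(455,203),brb=(381,413),bla=(275,137),blb=(197,347)).items():
    p=P(c,.034);print(n,R@(p-ctr)[:2])
st=r.get_state();from scipy.spatial.transform import Rotation as Ro
print(Ro.from_quat(st['eef_rot']).as_matrix())
E
```

```text
[0.50144427 0.01953137 0.034     ] [-20.22587636 -20.23428165] 0.13945987438040483 0.14817279138991538
br [ 0.51503813 -0.02696807  0.057     ] [ 0.0288315  -0.03893244]
bl [0.50357869 0.06141294 0.057     ] [-0.01247658  0.04003695]
bra [ 0.04639027 -0.03854135]
brb [-0.04549772 -0.03868634]
bla [0.04758279 0.04093012]
blb [-0.04523145  0.0415098 ]
[[-9.71882119e-01  2.35467783e-01 -2.64752108e-04]
 [ 2.35467903e-01  9.71880839e-01 -1.58179056e-03]
 [-1.15153215e-04 -1.59965458e-03 -9.99998714e-01]]
```

```bash
python3 -m pendant '[1,-0.21,-0.22,0,0,0,0.0, 1,-0.42,-0.44,0,0,0,0.03, 1,-0.63,-0.66,0,0,0,0.05, 1,-0.84,-0.88,0,0,0,0.07, 1,-0.84,-0.88,0,0,0,0]' 20; python3 -c "
from h import *
print(r.get_state()['q'])"
```

```text
clock: 0.6
tool_pos: [0.2427, 0.4422, 0.2382]
eef_rot: [0.122, 0.992, -0.004, 0.002]
contact_force: [0.6, 1.1, -0.3]
opening: 0.997
finger_force: 0.0
[-1.02661145  0.53870938 -0.21331257  1.91830457  0.17510563  0.70871365
 -0.01887717]
```

```bash
python3 -m pendant '[1,-0.21,-0.22,0,0,0,0, 1,-0.42,-0.44,0,0,0,0, 1,-0.63,-0.66,0,0,0,0, 1,-0.84,-0.88,0,0,0,0, 1,-0.84,-0.88,0,0,0,0]'; python3 -m pendant '[1,-0.21,-0.22,0,0,0,0, 1,-0.42,-0.44,0,0,0,0, 1,-0.63,-0.66,0,0,0,0, 1,-0.84,-0.88,0,0,0,0, 1,-0.84,-0.88,0,0,0,0]';  python3 -m pendant '[0.5,-0.2,-0.2,0,0,0,0.0733, 0.5,-0.4,-0.4,0,0,0,0.0733, 0.5,-0.6,-0.7,0,0,0,0.0733, 0.5,-0.7,-0.88,0,0,0,0.0733,0.5,-0.7,-0.88,0,0,0,0.0733,0.5,-0.7,-0.88,0,0,0,0.0733,0.5,-0.7,-0.88,0,0,0,0.0733]'; python3 -c "
from h import *
snap('wrist','w1')
from scipy.spatial.transform import Rotation as Ro
s=r.get_state();print(s['q'],s['tool_pos'],Ro.from_quat(s['eef_rot']).as_matrix())"
```

```text
clock: 1.1
tool_pos: [0.3328, 0.2844, 0.2383]
eef_rot: [0.124, 0.992, -0.003, 0.0]
contact_force: [-0.4, -0.5, -0.4]
opening: 0.999
finger_force: 0.0
clock: 1.6
tool_pos: [0.4239, 0.1274, 0.2383]
eef_rot: [0.124, 0.992, -0.002, 0.0]
contact_force: [-0.4, -0.1, 0.4]
opening: 1.002
finger_force: 0.0
clock: 2.3
tool_pos: [0.4919, -0.0172, 0.2386]
eef_rot: [0.174, 0.985, 0.001, -0.0]
contact_force: [0.4, 0.6, 0.0]
opening: 0.503
finger_force: 0.0
[ 0.10697634  0.52373282 -0.25392964  1.95496045  0.19751561  0.68675238
  0.95378595] [ 0.49188368 -0.01710466  0.23869564] [[-9.39596997e-01  3.42282540e-01 -3.82318309e-04]
 [ 3.42281896e-01  9.39596556e-01  1.18976411e-03]
 [ 7.66460449e-04  9.87038151e-04 -9.99999219e-01]]
```

View pics/w1.png

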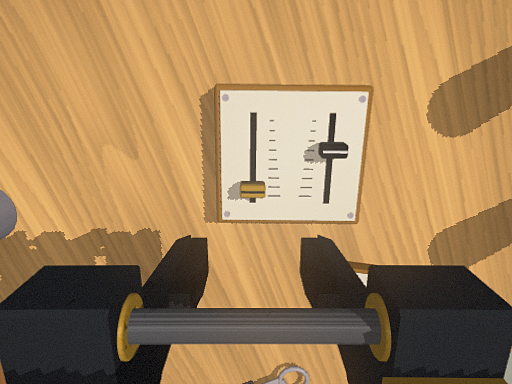

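The wrist view shows the brass grip at (253,188), the black grip with its white line at (334,151), and the slots at x≈253 (rows 112–203) and x≈330 (rows 112–203).

```bash
python3 - <<'E'
from h import *
im=cv2.imread('pics/w1.png')
a=cv2.resize(im[80:230,210:380],None,fx=4.5,fy=4,interpolation=cv2.INTER_CUBIC)
cv2.imwrite('pics/crop1.png',a)
s=dict(np.load('pics/w1.npz'))
yaw=np.radians(-20.1);R=np.array([[np.cos(yaw),np.sin(yaw)],[-np.sin(yaw),np.cos(yaw)]])
scr=np.array([onz(s,u,v,.034) for u,v in [(225.5,97.5),(362,99),(351,215),(227,213.5)]]);c=scr.mean(0);print('ctr',c)
d=scr[0]-scr[3]+scr[1]-scr[2];print(np.degrees(np.arctan2(-d[1],-d[0])))
for n,u,v in [('br',253,188.5),('bl',334,150.5)]:
    p=onz(s,u,v,.057);print(n,p,R@(p-c)[:2])
E
```

```text
ctr [0.50383964 0.01940498 0.034     ]
-20.477300784097892
br [ 0.51356528 -0.02679995  0.057     ] [ 0.02501206 -0.04004848]
bl [0.50438445 0.06036458 0.057     ] [-0.01356454  0.03865215]
```

View pics/crop1.png

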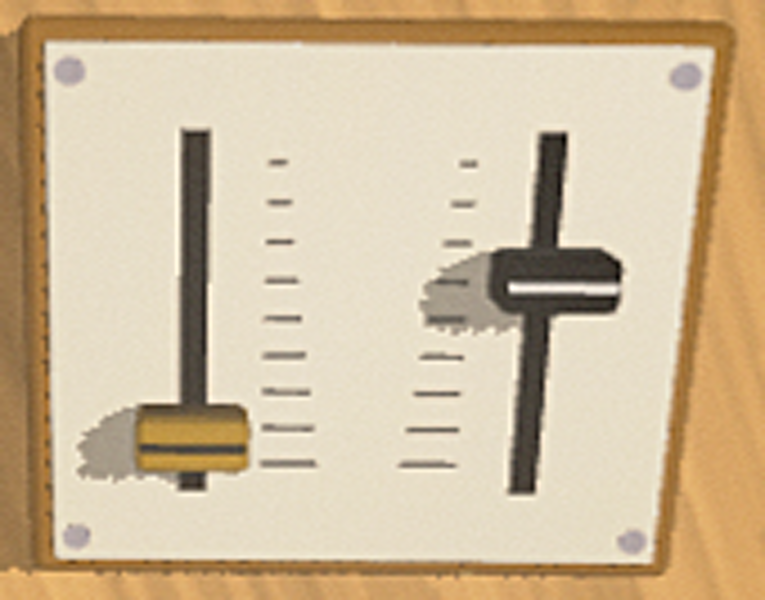

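The enlarged wrist crop gives the brass line centre at (193,449) and the black line centre at (564,288). The dim-end ticks are at (278,162) and (469,163), the bright-end ticks at (287,463) and (427,464).

```bash
python3 - <<'E'
from h import *
s=dict(np.load('pics/w1.npz'))
P=lambda c,z:onz(s,210+(c[0]+.5)/4.5-.5,80+(c[1]+.5)/4-.5,z)[:2]
L0,R0,L1,R1=[P(c,.034) for c in [(278,162),(469,163),(287,463),(427,464)]]
d=(P((193,480),.034)-P((195,130),.034))+(P((522,490),.034)-P((553,135),.034))
yaw=np.arctan2(d[1],d[0]);x=np.array([np.cos(yaw),np.sin(yaw)]);print('yaw',np.degrees(yaw))
c=(L0+R0+L1+R1)/4;print('tick ctr',c,'span',(L1-L0)@x,(R1-R0)@x,'skew',(L1+L0-R1-R0)@x/2)
b=P((193,449),.057);k=P((564,288),.057)
print('brass',b,(b-c)@x,'black',k,(k-c)@x,'diff',(b-k)@x)
st=r.get_state();from scipy.spatial.transform import Rotation as Ro
M=Ro.from_quat(st['eef_rot']).as_matrix()
print('shift',M.T@(np.r_[b,.041]-st['tool_pos'])/.15, 'yawtool',np.degrees(np.arctan2(-M[1,0],-M[0,0])))
E
```

```text
yaw -20.526785577044564
tick ctr [0.50350035 0.01895706] span 0.08011085316111695 0.08018593852550562 skew 8.12771313768966e-06
brass [ 0.51673433 -0.02849821] 0.029033699457127443 black [0.50576429 0.06091996] -0.012593890597074548 diff 0.04162759005420199
shift [-0.18267289 -0.01596357  1.31781619] yawtool -20.015966748784887
```

```bash
python3 -m pendant '[0.5,-0.183,-0.016,0.2,0,0,0.0057, 0.5,-0.183,-0.016,0.45,0,0,0.0057, 0.5,-0.183,-0.016,0.7,0,0,0.0057, 0.5,-0.183,-0.016,0.8,0,0,0.0057,0.5,-0.183,-0.016,0.8,0,0,0.0057]'; python3 -m pendant '[0.5,0,0,0.15,0,0,0, 0.5,0,0,0.3,0,0,0, 0.5,0,0,0.42,0,0,0, 0.5,0,0,0.5,0,0,0, 0.5,0,0,0.518,0,0,0, 0.5,0,0,0.518,0,0,0, 0.5,0,0,0.518,0,0,0]' ; python3 -c "
from h import *
print(r.get_state())"
```

```text
clock: 2.85
tool_pos: [0.5154, -0.0292, 0.1167]
eef_rot: [0.178, 0.984, -0.0, -0.002]
contact_force: [0.0, -0.1, 0.5]
opening: 0.498
finger_force: 0.0
clock: 3.55
tool_pos: [0.5178, -0.031, 0.0419]
eef_rot: [0.18, 0.984, 0.0, 0.001]
contact_force: [0.6, 0.1, -0.6]
opening: 0.502
finger_force: 0.0
{'clock': 3.55, 'q': array([ 0.03203935,  0.88451718, -0.10123716,  2.01887789,  0.31912231,
        0.25129477,  0.86721592]), 'qd': array([ 0.0042918 , -0.00284534,  0.00166001,  0.00238933,  0.00033289,
       -0.00202684, -0.00088334]), 'joint_torque': array([-1.42930252e-01, -4.97125483e+01,  7.11147068e-02, -4.58890244e+00,
       -8.84897599e-03,  6.96028979e-02, -1.47188948e-04]), 'tool_pos': array([ 0.51784986, -0.03099615,  0.04191091]), 'eef_rot': array([1.79879181e-01, 9.83688377e-01, 2.54799348e-04, 7.70100551e-04]), 'contact_force': array([ 0.59209759,  0.05686062, -0.60933453]), 'moment': array([-0.05612067,  0.0155759 , -0.00125611]), 'finger_force': 0.0, 'opening': 0.5022795105745324}
```

```bash
python3 -m pendant '[0.5,0.01,0.014,0,0,0,0, 0.5,0.01,0.014,0,0,0,0, 0.25,0.01,0.014,0,0,0,0, 0.25,0.01,0.014,0,0,0,0, 0.25,0.01,0.014,0,0,0,0, 0.25,0.01,0.014,0,0,0,0, 0.25,0.01,0.014,0,0,0,0, 0.25,0.01,0.014,0,0,0,0]' 15;  python3 -c "
from h import *
print(r.get_state()['tool_pos'])
snap('top','t2')"
```

```text
clock: 4.35
tool_pos: [0.5171, -0.0277, 0.0411]
eef_rot: [0.18, 0.984, 0.001, 0.0]
contact_force: [1.8, 3.6, 2.5]
opening: 0.29
finger_force: 15.0
[ 0.51712242 -0.02773403  0.0411237 ]
```

```bash
python3 -m pendant '[0.2,0.03,0,0,0,0,0, 0.2,0.06,0,0,0,0,0, 0.2,0.09,0,0,0,0,0, 0.2,0.12,0,0,0,0,0, 0.2,0.15,0,0,0,0,0, 0.2,0.18,0,0,0,0,0, 0.2,0.21,0,0,0,0,0, 0.2,0.24,0,0,0,0,0, 0.2,0.265,0,0,0,0,0, 0.2,0.277,0,0,0,0,0, 0.2,0.277,0,0,0,0,0, 0.2,0.277,0,0,0,0,0]';  python3 - <<'E'
from h import *
p=r.get_state()['tool_pos'];d=p-np.array([ 0.51712242,-0.02773403,0.0411237]);y=np.radians(-20.5)
print(p,d[0]*np.cos(y)+d[1]*np.sin(y),-d[0]*np.sin(y)+d[1]*np.cos(y))
E
```

```text
clock: 5.6
tool_pos: [0.4786, -0.0132, 0.0411]
eef_rot: [0.18, 0.984, 0.001, 0.001]
contact_force: [1.5, 4.8, 1.2]
opening: 0.296
finger_force: 15.0
[ 0.47856089 -0.01319886  0.04112968] -0.04120983852806279 0.00011015871525713906
```

Now release, rise and look.

```bash
python3 -m pendant '[0.5,0,0,0,0,0,0, 0.5,0,0,0,0,0,0, 0.5,0,0,0,0,0,0, 0.5,0,0,0,0,0,0, 0.5,0,0,-0.2,0,0,0, 0.5,0,0,-0.5,0,0,0, 0.5,0,0,-0.8,0,0,0, 0.5,0,0,-1,0,0,0, 0.5,0,0,-1,0,0,0]'; python3 -m pendant '[0.5,-0.1,0,-0.25,0,0,0, 0.5,-0.1,0,-0.25,0,0,0, 0.5,-0.1,0,-0.25,0,0,0, 0.5,-0.1,0,-0.25,0,0,0]'; python3 - <<'E'
from h import *
s=snap('wrist','w3');snap('top','t3')
print(r.get_state()['tool_pos'])
b=onz(s,256,192,.03)
# crop around the predicted plate centre
T=np.linalg.inv(s['cam_to_world']);p=T@np.array([.5035,.019,.034,1]);K=s['mtx'];u=K[0][0]*p[0]/-p[2]+K[0][2];v=K[1][1]*-p[1]/-p[2]+K[1][2]
print(u,v);u0=max(0,int(u)-95);v0=max(0,int(v)-70);print(u0,v0)
im=s['img'][v0:v0+140,u0:u0+190,::-1]
cv2.imwrite('pics/crop3.png',cv2.resize(im,None,fx=4,fy=4,interpolation=cv2.INTER_CUBIC))
E
```

```text
clock: 6.5
tool_pos: [0.4797, -0.0143, 0.1945]
eef_rot: [0.18, 0.984, 0.001, 0.004]
contact_force: [1.1, 0.7, -0.3]
opening: 0.497
finger_force: 0.0
clock: 6.9
tool_pos: [0.4902, -0.0195, 0.2271]
eef_rot: [0.18, 0.984, -0.0, -0.002]
contact_force: [0.2, 0.6, -0.1]
opening: 0.495
finger_force: 0.0
[ 0.49035202 -0.01930174  0.22712706]
295.080339366758 162.24113276971534
200 92
```

View pics/crop3.png

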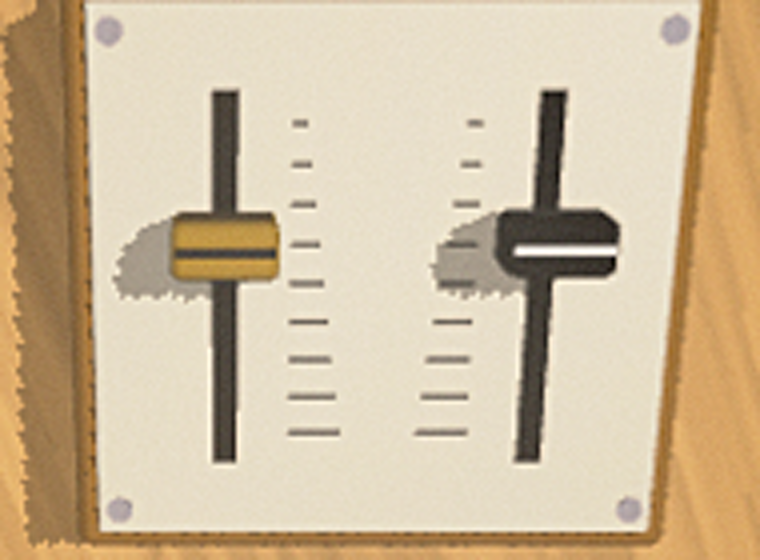

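The crop shows the brass line at (225,253) and the black grip's white line at (565,250), so they are within about 1 mm. I'll measure that precisely.

```bash
python3 - <<'E'
from h import *
s=dict(np.load('pics/w3.npz'));t=np.radians(-20.5);x=np.array([np.cos(t),np.sin(t)])
g=cv2.cvtColor(s['img'],cv2.COLOR_RGB2GRAY).astype(float)
def line(u0,u1,v0,v1,sg):
    out=[]
    for u in range(u0,u1):
        c=sg*g[v0:v1,u];w=np.clip(c-np.median(c)-10,0,None);out.append((u,(w*np.arange(v0,v1)).sum()/w.sum()))
    return np.mean(out,0)
b=line(246,267,150,161,-1);k=line(332,352,148,160,1)
print(b,k)
P=lambda p,z:onz(s,p[0],p[1],z)[:2]
Q=lambda c:P(((c[0]+.5)/4-.5+200,(c[1]+.5)/4-.5+92),.034)
L0,R0,L1,R1=map(Q,[(300,123),(476,123),(314,433),(441,433)])
c=(L0+R0+L1+R1)/4;print('skew',(L0-R0)@x,(L1-R1)@x)
print((P(b,.057)-c)@x,(P(k,.057)-c)@x)
E
```

```text
[256.         154.99795942] [341.5        154.17633781]
skew -0.00023580819123187637 -0.00013361455865008864
-0.012405055200349702 -0.012793488243317797
```

```bash
python3 -c "
from h import *
print(r.finish_job())"
```

```text
the job is handed in; nothing more can be done
None
```

I slid the brass grip down about 41 mm, level with the black grip to within about 0.5 mm, let go, raised the arm clear and handed the job in at about 7 s; the black grip did not move, and nothing else was touched.

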